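Unlock a probe stage and step two sample pots under the probe

ROBOT

A 6-joint arm with a two-finger parallel gripper is mounted at the origin on the work surface. World frame = base frame: x ahead of the robot, y to its left, z up, the work surface at z = 0. Lengths are in mm, angles in rad, forces in N, time in s.
With the tool pointing down it reaches from about 350 to 775 mm from the base axis. Payload 5.5 kg.
Tool frame: the origin (TCP) lies at the very end of the fingers, on their centre line; the grasp point (between the pads) lies 19 mm behind it (grip_depth is the distance from the TCP to the grasp point, in mm); z points along the fingers, y is the line along which they close (so a half turn about z gives the same grasp; the last joint's range is limited). The gripper opens to 85 mm and grips with 20 to 120 N. Pads are 22 mm wide; open, the fingers measure 114 mm over their backs; the gripper's body (76 mm by 85 mm) begins 54 mm behind the grasp point. The pads swing forward as they close: fully open they stand 13 mm farther back than shut.
Start: joints at [-1.308, 0.313, 0.046, 1.304, 0, 1.431], TCP at [225.397, -529.025, 231.323] pointing down, gripper open.
Joint ranges: [-2.76, 2.76], [-0.86, 1.69], [-1.03, 1.26], [-2.2, 2.34], [-1.47, 1.5], [-3.14, 3.14]. Speed limits (rad/s): [2.57, 2.57, 3.14, 3.14, 3.14, 3.14].

INTERFACE

Orientations are given as [roll, pitch, yaw] about the fixed x, y, z axes, in that order (R = Rz(yaw) Ry(pitch) Rx(roll)).
In Python, from workcell import * gives the robot as it stands.
- The arm moves only by the tool play_rows, never from a script. Its argument "deltas" is a list of rows, each an object of numbers: "x", "y", "z": the shift along the tool's x, y, z in mm; "roll": the turn about the tool's z in degrees. A call has exactly 5 rows; each row shifts and turns the commanded pose from where the row before left it, along the tool's axes as they then stand; what a row does not reach is not made up. A row lasts 1/10 s, in which the tool goes at most 50 mm and 8.59 degrees, less where a joint would pass 70% of its speed; a pose out of reach is approached as far as the arm can. A call with a gripper value outside its range is refused whole. "grip" is the opening, from -1 (shut) to 1 (fully open), set as the call begins (left out, the last holds). The fingers move at their own pace and stop on an object; the grip force is fixed at half the most. Time passes only in rows, so rows that do not move let the fingers close, or fill a call up. It gives the time, the measured TCP pose, the force, the opening and the grip force at its end, in the units of the state.
- observe(): the state, without advancing time (a new reading comes with each control period).
- snapshot(name): name is "side" or "top"; returns a dict with "image" (480x640x3 uint8, red, green, blue), "depth" (480x640 float32, mm along the optical axis (not along the pixel's ray), 0 where there is no reading), "fx", "fy", "cx", "cy" (pixels), "R" (3x3) and "t" (3): a world point X has camera coordinates R X + t. Camera axes: x right, y down, z forward; pixel columns grow to the right and rows downward; lengths in mm; the calibration is good to about 2 mm. A picture is of the moment at which its call begins.
- finish_job(): hands the job in; it is judged then, once.
The state is a dict: "time": time; "joint_positions": joint angles; "dq": joint speeds; "effort": joint torques, N m; "eef_pos": TCP position; "orientation": TCP orientation; "wrist_force": force on the tool from outside, world axes, zero at the start; "torque": the same for the moment, N m; "opening": finger opening in mm; "gripper_force": force on a finger pad.
Only numpy, scipy, OpenCV 4.12 (cv2) and the standard library are available. Lean on these libraries where they do the work, as an engineer would, in place of code of your own. Each camera call takes 0.05 s, during which the arm holds its last target. There are 200 camera calls.

TASK

Draw the red locking pin up out of the sample stage and hang it by its eye on the peg of the stand. Then, moving the stage by its green handle and keeping fingers and arm off the white plate and the pots, bring the black dot on the yellow pot's lid right under the tip of the orange probe, let it rest there for a good second, and then do the same with the blue pot and leave it there. Keep all pots upright in their pockets, and do not shift the other glassware and small things on the bench.

Things in the scene. Friction and masses are not known exactly. Their poses are not given: they have to be found in the camera images.
- stage: grey base of the x-y stage, fixed to the bench, 250 (x) x 300 (y) mm; origin under its centre, on the bench; x points away from the robot at yaw 0. A 130 x 130 mm carrier with the plate runs on it on crossed slides, 45 mm either way along the stage's x and y; it starts centred, locked by the pin, which stands in an ear (top 67 mm high) 105 mm to +y and 20 mm to -x of its centre.
- handle_grip (a point): where to grip the carrier's green handle: 81 mm high, 120 mm to -x of the carrier's centre. The handle is a bar 14 mm thick (y), 24 mm broad, 46 mm long, on a tongue 55 mm high, leaning 30 degrees from vertical to -x, towards the robot; this point is on its centre line, 30 mm up from its foot. Grip across y, tool leaning along the handle (see guard_edge). Axes as the stage's.
- guard_edge (a point): middle of the robot-side lower edge of the blue splash guard that roofs the handle and travels with the carrier: level roof 158 to 164 mm high with an upturned lip to 188 mm, 100 mm wide (y), from this edge, 109 mm to -x of the carrier's centre, back to an upright blue sheet at 67 mm. A vertical gripper strikes this roof; one leaning back towards the robot comes in under it.
- cross_slide (a joint): position of the lower slide along the stage's x, m, 0 at the middle, -0.045 to 0.045; about 2 N of friction, stays where it is left
- carrier (a joint): position of the carrier along the stage's y, m, 0 at the middle, -0.045 to 0.045; about 2 N of friction, stays where it is left
- plate: white pocket plate fixed on the carrier, 130 x 130 x 15 mm, top 70 mm above the bench, with four round pockets 29.5 mm wide and 12 mm deep at 25 mm either way in x and y from its centre; origin at the centre of its underside; not to be touched
- pot_yellow: sample pot with a yellow lid bearing a black dot 10 mm wide at its centre, standing loose in one of the four pockets (which one varies); 28 mm wide, 26 mm high, top 84 mm above the bench; origin at the centre of its underside, z up
- pot_blue: the same with a blue lid, in another pocket
- pot_white1: the same with a white lid, in another pocket
- pot_white2: the same with a white lid, in the remaining pocket
- pointer_tip (a point): tip of the fixed orange probe that points straight down over the plate, 91 mm above the bench, 7 mm above the lids; its place over the plate varies. The probe is 13 mm wide, 131 mm long (to 222 mm high), held by an arm 195 mm high from a column 229 mm high behind the stage, about 165 mm beyond and 70 mm to -y of the tip.
- pin: red locking pin, a flat upright plate 8 mm thick, 118 mm tall; its x is the thickness. From below: steel blade 14 mm wide (y), 34 mm long; eye plate 44 mm wide, 46 mm tall; grip tab 26 mm wide, 38 mm tall. Origin at the centre of the blade's lower end; at the start it is seated through the ear into the base, origin 33 mm high, x along the stage's x. A straight lift of 40 mm frees it.
- pin_eye (a point): centre of the pin's round eye, 22 mm wide, 57 mm above the pin's origin, its axis along the pin's x
- pin_grip (a point): point to grip on the pin's tab, 106 mm above its origin (12 mm below its top), across the 8 mm thickness, i.e. along the pin's x; from above
- peg_stand: stand fixed to the bench: foot 110 x 80 x 14 mm, upright post 14 mm thick, 179 mm high at the origin, and a steel peg 8 mm thick that leaves the post at height 168 mm towards the stand's -x (towards the robot at yaw 0), rising 9 degrees; origin on the bench under the post
- peg_mid (a point): middle of the peg's free length, on its centre line: 36 mm from the post's axis, 173.5 mm high; axes as the stand's
- peg_tip (a point): free end of the peg: 69 mm from the post's axis, 178.5 mm high
- flask1: glass flask with yellow stopper, 72 mm wide, 198 mm high, loose; origin under its centre; leave alone
- flask2: another such flask; leave alone
- brown_bottle: brown bottle, 70 mm wide, 170 mm high, loose; origin under its centre; leave alone
- sample_cup: clear cup, 60 mm wide, 46 mm high, loose; origin under its centre; leave alone
- tape_roll: orange tape roll lying flat, 72 mm wide, 19 mm high, loose; origin under its centre; leave alone
- marker: blue marker pen lying on the bench, 14 mm thick, about 140 mm long along its x, loose; leave alone

How it is judged:
By the outcome, as a careful person would: the job done as asked, in the order asked, and still so for the second after the job is handed in, with the robot touching nothing.
It also fails if it takes over 58 s, if anything falls off the work surface, if the arm or the gripper's body presses on something with over 40 N, if the wrist force passes 120 N, or if a joint passes its speed limit or range.

## Working session

There is one attempt and no reset: what is moved stays moved. The work goes in short steps, Python scripts to look and compute and a tool call to move; the robot and the scene stay as the last step left them, time stands still between calls to the robot, and variables do not carry over. Pictures are saved under pics/ and viewed, at most 13 in all, crops included, and the job is handed in when it is done.

Besides the shell and the picture viewer there is one more tool, called after "Call:" in YAML: its name, and indented under it one key for each argument. play_rows: Moves the arm, as the interface text tells. Its arguments: {"type":"object","properties":{"deltas":{"type":"array"},"grip":{"type":"number"}},"required":["deltas"]}

```bash
ls; mkdir -p pics
cat > h.py <<'E'
from workcell import *
import numpy as np, cv2
from scipy.spatial.transform import Rotation as Ro
def snap(n,save=None):
    s=snapshot(n)
    if save: cv2.imwrite('pics/'+save,s['image'][:,:,::-1])
    return s
def pts(s):
    v,u=np.mgrid[0:480,0:640]; d=s['depth']
    c=np.stack([(u-s['cx'])/s['fx']*d,(v-s['cy'])/s['fy']*d,d],-1)
    return (c-s['t'])@np.array(s['R'])
def ray(s,u,v,z):
    R=np.array(s['R']);o=-R.T@s['t'];d=R.T@np.array([(u-s['cx'])/s['fx'],(v-s['cy'])/s['fy'],1])
    return o+d*(z-o[2])/d[2]
def proj(s,X):
    c=np.array(s['R'])@X+s['t'];return s['fx']*c[0]/c[2]+s['cx'],s['fy']*c[1]/c[2]+s['cy']
E
python3 - <<'E'
from h import *
for n in('side','top'):
    s=snap(n,n+'0.png');print(n,-np.array(s['R']).T@s['t'],np.round(s['R'],3).tolist(),s['fx'])
print(observe())
E
```

```text
pics
side [ 237.65192953 1063.2797397   766.20783865] [[-0.958, -0.287, 0.025], [-0.165, 0.479, -0.862], [0.235, -0.83, -0.506]] 590.769264581431
top [ 4.18978649e+02 -1.26127679e+00  1.41630789e+03] [[0.022, -1.0, -0.013], [-0.996, -0.021, -0.084], [0.084, 0.015, -0.996]] 562.9312493957686
{'time': 0.1, 'joint_positions': array([-1.30759563e+00,  3.13930320e-01,  4.50893848e-02,  1.30360227e+00,
       -2.46769508e-06,  1.43119496e+00]), 'dq': array([-0.0002872 , -0.00144875,  0.0022632 ,  0.00036523, -0.00065139,
        0.00021492]), 'effort': array([ 3.55008153e-03, -4.81727529e+01,  2.99243617e+01,  1.27638076e-02,
       -5.80557025e-05,  5.38909333e-06]), 'eef_pos': array([ 225.2681359 , -528.53863147,  230.49387749]), 'orientation': array([-3.13996145e+00, -2.26716995e-04,  4.02801872e-01]), 'wrist_force': array([-0.23500785,  0.8346319 ,  0.44391065]), 'torque': array([-0.0222128, -0.0077956,  0.0486497]), 'gripper_force': 0.0, 'opening': 85.60872679277759}
```

View pics/side0.png

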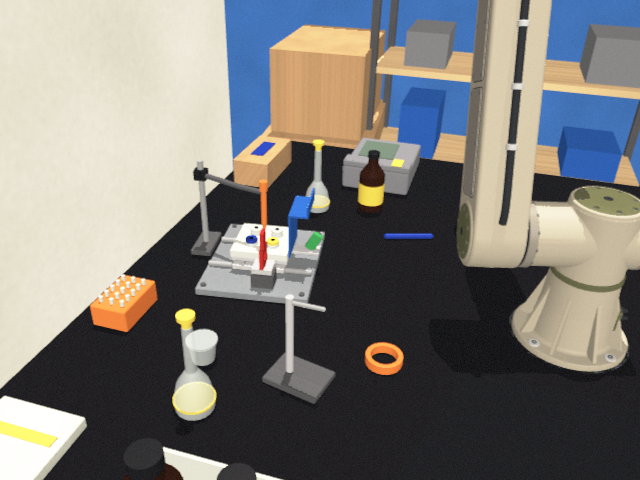

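View pics/top0.png

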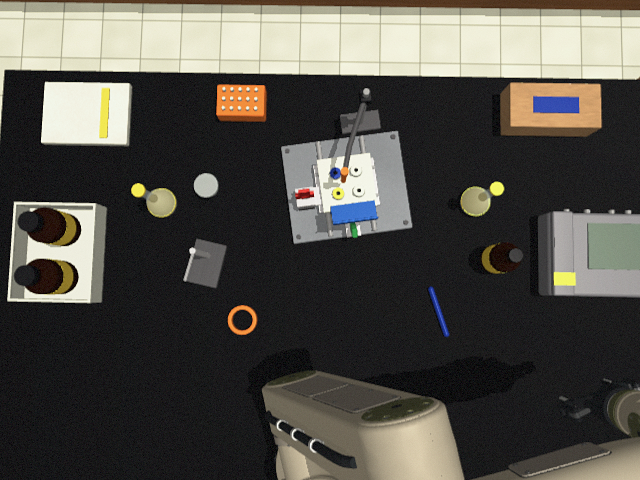

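The side view shows the stage at about (265,260), with the red pin at (263,248), the green handle at (314,241) and the peg from (290,298) to (325,309). In the top view the stage corners are at about (282,147), (398,132), (411,227) and (294,243); the pin is at (303,194), the probe at (344,172) and the stand post at (192,251).

```bash
cat > m.py <<'E'
from h import *
def mask(s,name):
    h=cv2.cvtColor(s['image'],cv2.COLOR_RGB2HSV).astype(int);H,S,V=h[...,0],h[...,1],h[...,2]
    return {'red':((H<4)|(H>174))&(S>150)&(V>60),'green':(abs(H-65)<20)&(S>120)&(V>50),'yellow':(abs(H-29)<4)&(S>150)&(V>100),
     'blue':(abs(H-114)<12)&(S>150)&(V>40),'orange':(H>=5)&(H<14)&(S>150)&(V>100)}[name]
E
python3 - <<'E'
from m import *
S={n:snap(n) for n in('side','top')}
box={'top':(275,420,120,250),'side':(190,340,150,305)}
for n,s in S.items():
    P=pts(s);b=box[n];Z=np.zeros((480,640),bool);Z[b[2]:b[3],b[0]:b[1]]=1
    for c in('red','green','yellow','blue','orange'):
        k,l,st,ce=cv2.connectedComponentsWithStats((mask(s,c)&Z).astype('uint8'))
        for i in range(1,k):
            if st[i,4]<12: continue
            Q=P[(l==i)&(s['depth']>0)]
            print(n,c,st[i].tolist(),ce[i].round(1),np.median(Q,0).round(1),'lo',np.percentile(Q,3,0).round(0),'hi',np.percentile(Q,97,0).round(0))
    # stage base by height
    g=Z&(P[...,2]>5)&(P[...,2]<40)&(s['depth']>0)
    print('base heights',np.histogram(P[...,2][g],range(5,41,5)))
s=S['top'];P=pts(s)
g=(s['depth']>0)&(P[...,2]>7)&(P[...,2]<45)&(P[...,0]>450)&(P[...,0]<800)&(P[...,1]<150)&(P[...,1]>-200)
k,l,st,ce=cv2.connectedComponentsWithStats(g.astype('uint8'));i=1+st[1:,4].argmax()
z=np.median(P[l==i][:,2]);c=max(cv2.findContours((l==i).astype('uint8'),0,1)[0],key=cv2.contourArea)
bx=cv2.boxPoints(cv2.minAreaRect(c));print('base z',z,st[i]);
W=np.array([ray(s,*q,z) for q in bx]);print(W.round(1),W.mean(0))
# stand cloud, both views
for n,s in S.items():
    P=pts(s);g=(s['depth']>0)&(P[...,0]>430)&(P[...,0]<640)&(P[...,1]>200)&(P[...,1]<380)
    for a,b in((8,20),(40,150),(155,200)):
        Q=P[g&(P[...,2]>a)&(P[...,2]<b)]
        if len(Q): print(n,a,len(Q),Q.mean(0).round(1),Q.min(0).round(0),Q.max(0).round(0))
def up(n,b,k,f):
    cv2.imwrite('pics/'+f,cv2.resize(S[n]['image'][b[2]:b[3],b[0]:b[1],::-1],None,fx=k,fy=k,interpolation=cv2.INTER_CUBIC))
a=cv2.resize(S['top']['image'][120:260,175:425,::-1],None,fx=3.2,fy=3.2,interpolation=2)
cv2.imwrite('pics/t1.png',a); up('side',(180,340,160,400),2.5,'s1.png')
E
```

```text
side red [259, 229, 8, 41, 218] [262.4 249.2] [641.6  63.9 110.5] lo [638.  40.  72.] hi [647.  75. 150.]
side green [306, 232, 16, 18, 162] [313.6 240.6] [564.7 -61.   78.6] lo [550. -70.  58.] hi [580. -57.  97.]
side yellow [270, 242, 8, 3, 12] [273.  243.2] [647.8 -17.2  79.9] lo [641. -22.  77.] hi [654. -12.  82.]
side blue [233, 150, 9, 8, 37] [235.5 152.3] [ 1545.  -1804.   -501.6] lo [ 1520. -1827.  -523.] hi [ 1561. -1786.  -483.]
side blue [252, 150, 15, 5, 54] [259.1 151.8] [ 877.7 -517.    79.8] lo [ 863. -537.   76.] hi [ 896. -496.   83.]
side blue [288, 189, 26, 68, 711] [298.  215.3] [604.9 -47.  161. ] lo [ 567. -323.   -2.] hi [712.  -9. 186.]
side blue [246, 236, 11, 7, 62] [251. 239.] [700.  -15.8  81.2] lo [689. -29.  77.] hi [712.  -6.  85.]
side orange [259, 181, 9, 48, 294] [263.3 202.5] [675.1 -34.4 166.9] lo [ 668. -383.   -3.] hi [825. -29. 218.]
base heights (array([ 432, 1557, 2574,  305,  401,  241,  320]), array([ 5, 10, 15, 20, 25, 30, 35, 40]))
top red [295, 189, 19, 10, 128] [303.9 193.9] [640.7  52.3 114. ] lo [637.  33.  72.] hi [646.  71. 153.]
t
[... 514 characters left out ...]
] hi [672. -31. 223.]
base heights (array([ 501, 1097, 4062, 1811,  244,  168,  130]), array([ 5, 10, 15, 20, 25, 30, 35, 40]))
base z 18.745459146095463 [ 281  139   68  106 3711]
[[779.5 119.4  18.7]
 [805.5 -50.9  18.7]
 [555.2 -87.5  18.7]
 [529.6  80.2  18.7]] [667.43626809  15.31700829  18.74545915]
side 8 1719 [480.  304.3  12.1] [430. 251.   8.] [542. 350.  20.]
side 40 390 [499.7 298.5  96.2] [493. 292.  40.] [507. 304. 150.]
side 155 270 [479.1 301.1 172.1] [434. 287. 156.] [509. 312. 182.]
top 8 1164 [481.9 295.5  14.2] [430. 202.   8.] [638. 380.  20.]
top 40 63 [498.1 288.8  96.6] [492. 286.  42.] [506. 294. 148.]
top 155 149 [474.1 298.6 177.1] [433. 287. 158.] [506. 311. 187.]
```

View pics/t1.png

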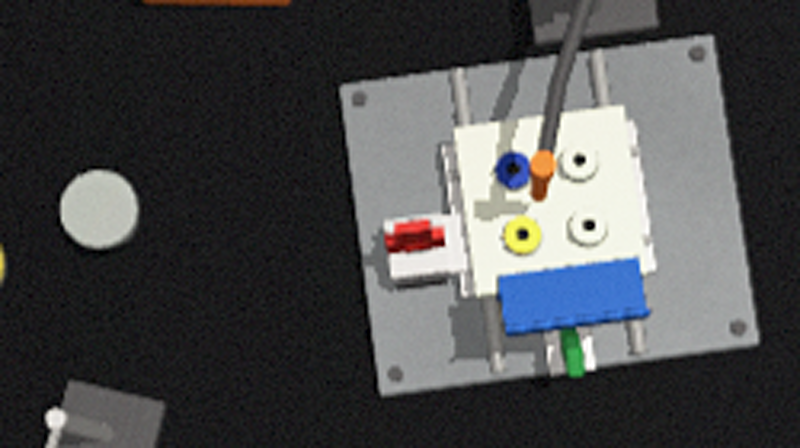

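View pics/s1.png

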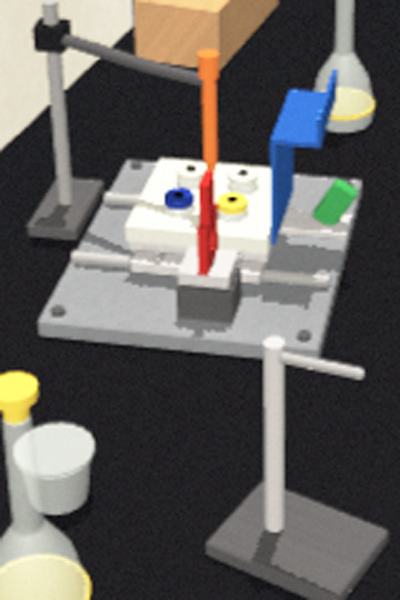

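The top crop shows the blue dot at (513,170), yellow at (521,235), whites at (579,160) and (588,226), and the probe running from top (542,160) to tip (539,198). The base corners are at (341,86), (714,36), (760,343) and (380,396). In the side crop the probe tip is at about (210,170), the pin tab top at (208,172), the post top at (273,343) and the peg tip at (360,374).

```bash
cat > est.py <<'E'
from m import *
def tri(a,ua,b,ub):  # two-view triangulation
    A=[]
    for s,(u,v) in((a,ua),(b,ub)):
        M=np.c_[np.array(s['R']),s['t']];x=(u-s['cx'])/s['fx'];y=(v-s['cy'])/s['fy']
        A+=[x*M[2]-M[0],y*M[2]-M[1]]
    A=np.array(A);return np.linalg.lstsq(A[:,:3],-A[:,3],rcond=None)[0]
def rigid(L,W):
    L=np.array(L,float);W=np.array(W)[:,:2];l=L-L.mean(0);w=W-W.mean(0)
    yaw=np.arctan2((l[:,0]*w[:,1]-l[:,1]*w[:,0]).sum(),(l*w).sum());c,s=np.cos(yaw),np.sin(yaw);R=np.array([[c,-s],[s,c]])
    o=W.mean(0)-R@L.mean(0);return yaw,o,np.abs(W-(L@R.T+o)).max()
E
python3 - <<'E'
from est import *
t=snap('top');d=snap('side')
k=lambda u,v:(175+u/3.2,120+v/3.2); q=lambda u,v:(180+u/2.5,160+v/2.5)
dots=[ray(t,*k(*p),84) for p in((513,170),(521,235),(579,160),(588,226))]
print('dots',np.round(dots,1).tolist())
print('plate fit',rigid([(25,25),(-25,25),(25,-25),(-25,-25)],dots))
cor=[ray(t,*k(*p),20) for p in((341,86),(714,36),(760,343),(380,396))]
print('base fit',rigid([(125,150),(125,-150),(-125,-150),(-125,150)],cor))
print('side lids',[ray(d,*q(*p),84).round(1).tolist() for p in((179,197),(233,203),(191,169),(243,173))])
print('probe top tri',tri(t,k(542,158),d,q(208,54)),'tip z91 side',ray(d,*q(210,172),91),'tip top-view',ray(t,*k(539,200),91))
print('post top tri',tri(t,k(56,418),d,q(273,343)),'peg tip tri',tri(t,k(110,434),d,q(361,374)))
print('tip z178.5 top',ray(t,*k(110,434),178.5),'side',ray(d,*q(361,374),178.5))
print('post z179 top',ray(t,*k(56,418),179),'side',ray(d,*q(273,342),179))
for n,s in(('t',t),('s',d)):
    P=pts(s);g=mask(s,'red')&(s['depth']>0)&(P[...,2]>118)&(P[...,0]>600)&(P[...,0]<680)&(P[...,1]>0)&(P[...,1]<110)
    Q=P[g];print(n,'tab',len(Q),Q.mean(0),Q.min(0),Q.max(0))
    g=(s['depth']>0)&(P[...,0]>425)&(P[...,0]<490)&(P[...,1]>280)&(P[...,1]<330)&(P[...,2]>150)
    Q=P[g];print('peg',len(Q),np.polyfit(Q[:,0],Q[:,1],1),Q.mean(0))
    g=(s['depth']>0)&(P[...,2]>8)&(P[...,2]<19)&(P[...,0]>430)&(P[...,0]<580)&(P[...,1]>220)&(P[...,1]<370)
    kk,l,st,ce=cv2.connectedComponentsWithStats(g.astype('uint8'));i=1+st[1:,4].argmax()
    c=max(cv2.findContours((l==i).astype('uint8'),0,1)[0],key=cv2.contourArea)
    W=np.array([ray(s,*p[0],14)[:2] for p in c],np.float32);print('foot',cv2.minAreaRect(W))
E
```

```text
dots [[697.6, -20.4, 84.0], [648.5, -27.4, 84.0], [706.2, -69.8, 84.0], [656.3, -77.3, 84.0]]
plate fit (np.float64(0.15402776432802673), array([677.14260601, -48.71816312]), np.float64(0.4966540258205896))
base fit (np.float64(0.15533936521621577), array([676.49524466, -49.91206865]), np.float64(2.0366499059026637))
side lids [[698.0, -13.1, 84.0], [647.8, -19.0, 84.0], [707.1, -65.3, 84.0], [658.2, -74.1, 84.0]]
probe top tri [677.11905822 -38.08563849 219.44954348] tip z91 side [683.51431243 -54.18030692  91.        ] tip top-view [673.88867475 -40.13428762  91.        ]
post top tri [500.01140249 293.96822858 176.7152842 ] peg tip tri [469.82062476 259.58972634 137.46807487]
tip z178.5 top [487.86694145 255.26473093 178.5       ] side [435.20618106 310.66230843 178.5       ]
post z179 top [498.10793618 292.95356467 179.        ] side [501.19854205 296.01189508 179.        ]
t tab 52 [640.980839    52.51161657 141.66324506] [636.79300855  40.01413636 118.45691011] [646.31344308  70.60888242 155.95285627]
peg 98 [-2.24079184e-01  4.05178959e+02] [461.12381869 301.85070991 177.38508018]
foot ((478.59942626953125, 297.1866455078125), (79.63937377929688, 111.93280792236328), 78.76551055908203)
s tab 84 [642.74193548  59.97653494 136.8511066 ] [638.70294694  42.54629838 118.06764127] [649.49278924  68.20011613 150.81915636]
peg 148 [-2.07636303e-01  3.99884747e+02] [462.18648054 303.91805497 174.2574946 ]
foot ((480.09820556640625, 303.1192932128906), (83.2009506225586, 110.13705444335938), 77.76923370361328)
```

```bash
cat > plan.py <<'E'
import sys
from h import *
# rows from the present pose to waypoints (x y z psi_deg_or_None nrows)...
def plan(wps,R=None,p=None):
    o=observe()
    R=Ro.from_euler('xyz',o['orientation']) if R is None else R
    p=np.array(o['eef_pos']) if p is None else p
    out=[]
    for *g,roll,n in wps:
        p0=p.copy()
        for i in range(n):
            tgt=p0+(np.array(g)-p0)*(i+1)/n
            d=np.round(R.inv().apply(tgt-p)).astype(int);r=round(roll/n,1)
            p=p+R.apply(d);R=R*Ro.from_euler('z',r,degrees=True)
            out.append(dict(x=int(d[0]),y=int(d[1]),z=int(d[2]),roll=r))
    for i in range(0,len(out),5): print(str(out[i:i+5]).replace("'",'"'))
    print('end',p.round(1),R.as_euler('xyz').round(3))
E
python3 - <<'E'
from plan import *
s,c=np.sin(.154),np.cos(.154)
pin=np.array([677-20*c-105*s,-48.8-20*s+105*c]);print(pin)
plan([(250,-490,262,0,1),(*pin,262,-75.7,15),(*pin,180,0,2),(*pin,180,0,2)])
E
```

```text
[641.13053054  51.88952855]
[{"x": 38, "y": -26, "z": -31, "roll": 0.0}, {"x": 38, "y": -23, "z": 0, "roll": -5.0}, {"x": 40, "y": -20, "z": 0, "roll": -5.0}, {"x": 42, "y": -16, "z": 0, "roll": -5.0}, {"x": 42, "y": -12, "z": 0, "roll": -5.0}]
[{"x": 44, "y": -9, "z": 0, "roll": -5.0}, {"x": 44, "y": -4, "z": 0, "roll": -5.0}, {"x": 45, "y": -1, "z": 0, "roll": -5.0}, {"x": 44, "y": 3, "z": 0, "roll": -5.0}, {"x": 44, "y": 7, "z": 0, "roll": -5.0}]
[{"x": 44, "y": 11, "z": 0, "roll": -5.0}, {"x": 42, "y": 14, "z": 0, "roll": -5.0}, {"x": 41, "y": 18, "z": 0, "roll": -5.0}, {"x": 39, "y": 21, "z": 0, "roll": -5.0}, {"x": 37, "y": 25, "z": 0, "roll": -5.0}]
[{"x": 34, "y": 28, "z": 0, "roll": -5.0}, {"x": 0, "y": 0, "z": 41, "roll": 0.0}, {"x": 0, "y": 0, "z": 41, "roll": 0.0}, {"x": 0, "y": 0, "z": 0, "roll": 0.0}, {"x": 0, "y": 0, "z": 0, "roll": 0.0}]
end [640.9  51.6 180.3] [-3.142e+00 -1.000e-03  1.712e+00]
```

Call:
play_rows:
  deltas:
    - {"x": 38,"y": -26,"z": -31,"roll": 0}
    - {"x": 38,"y": -23,"z": 0,"roll": -5}
    - {"x": 40,"y": -20,"z": 0,"roll": -5}
    - {"x": 42,"y": -16,"z": 0,"roll": -5}
    - {"x": 42,"y": -12,"z": 0,"roll": -5}

```text
time: 0.8
eef_pos: [352.4, -348.3, 259.4]
orientation: [3.141, -0.0, 0.755]
wrist_force: [0.7, -0.8, 0.6]
opening: 85.5
gripper_force: 0.0
```

Call:
play_rows:
  deltas:
    - {"x": 44,"y": -9,"z": 0,"roll": -5}
    - {"x": 44,"y": -4,"z": 0,"roll": -5}
    - {"x": 45,"y": -1,"z": 0,"roll": -5}
    - {"x": 44,"y": 3,"z": 0,"roll": -5}
    - {"x": 44,"y": 7,"z": 0,"roll": -5}

```text
time: 1.3
eef_pos: [483.1, -167.8, 259.4]
orientation: [3.141, 0.0, 1.192]
wrist_force: [1.1, -1.2, -0.0]
opening: 85.5
gripper_force: 0.0
```

Call:
play_rows:
  deltas:
    - {"x": 44,"y": 11,"z": 0,"roll": -5}
    - {"x": 42,"y": 14,"z": 0,"roll": -5}
    - {"x": 41,"y": 18,"z": 0,"roll": -5}
    - {"x": 39,"y": 21,"z": 0,"roll": -5}
    - {"x": 37,"y": 25,"z": 0,"roll": -5}

```text
time: 1.8
eef_pos: [613.2, 13.9, 259.3]
orientation: [3.141, 0.0, 1.628]
wrist_force: [0.3, -0.4, -0.7]
opening: 85.2
gripper_force: 0.0
```

Call:
play_rows:
  deltas:
    - {"x": 34,"y": 28,"z": 0,"roll": -5}
    - {"x": 0,"y": 0,"z": 41,"roll": -0.7}
    - {"x": 0,"y": 0,"z": 41,"roll": 0}
    - {"x": 0,"y": 0,"z": 0,"roll": 0}
    - {"x": 0,"y": 0,"z": 0,"roll": 0}

```text
time: 2.3
eef_pos: [637.8, 47.6, 177.0]
orientation: [-3.139, -0.0, 1.724]
wrist_force: [0.9, 0.2, 0.5]
opening: 85.3
gripper_force: 0.0
```

Run:
```python
from h import *
o=observe();print(o['time'],o['eef_pos'],o['orientation'],o['joint_positions'])
t=snap('top');d=snap('side')
a=cv2.resize(t['image'][130:260,270:420,::-1],(480,416),interpolation=2);b=cv2.resize(d['image'][150:310,190:310,::-1],(312,416),interpolation=2)
cv2.imwrite('pics/g1.png',np.hstack([a,b]))
```

```text
2.3 [637.79590767  47.57633862 177.04918301] [-3.13932312e+00 -3.67158838e-04  1.72393251e+00] [-5.09084493e-02  4.59890978e-01  1.29928895e-01  1.24313110e+00
 -1.00338519e-04  1.36675139e+00]
```

View pics/g1.png

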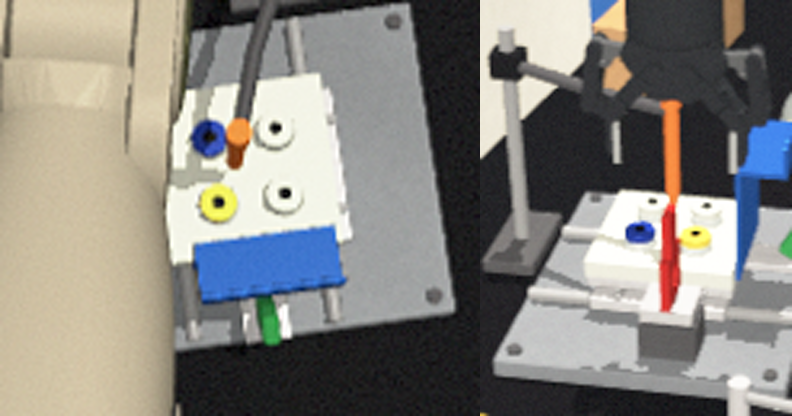

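The open fingers straddle the pin. The fingertips in the side crop are at (616,160) and (734,170), and the tab top is at (670,205).

Run:
```python
from plan import *
d=snap('side')
print('open tips mid proj',proj(d,np.array([637.8,47.6,190])),'seen 265,213.5')
for y in(46,49,52,55): print(y,proj(d,np.array([641.1,y,151])),proj(d,np.array([641.1,y,113])))
m=mask=None
import m
M=m.mask(d,'red');M[:225]=0;M[300:]=0;M[:,:250]=0;M[:,280:]=0
vs=np.where(M.any(1))[0]
for v in vs[::4]:
    u=np.where(M[v])[0];print(v,u.min(),u.max())
plan([(641.1,51.5,121,0,5)])
```

```text
open tips mid proj (np.float64(265.92142245123887), np.float64(213.4697120918611)) seen 265,213.5
46 (np.float64(265.0862437388468), np.float64(229.2048816153162)) (np.float64(265.4399811091966), np.float64(244.6174915425778))
49 (np.float64(264.57562189355355), np.float64(229.86290822919256)) (np.float64(264.9378034451455), np.float64(245.29581088719996))
52 (np.float64(264.0629587645207), np.float64(230.5235653984192)) (np.float64(264.43364878055434), np.float64(245.97680067658035))
55 (np.float64(263.5482420867479), np.float64(231.18686892861973)) (np.float64(263.9275054176507), np.float64(246.66047671155164))
229 262 264
233 260 264
237 260 264
241 260 264
245 260 265
249 260 265
253 259 266
257 260 266
261 260 265
265 260 264
[{"x": 1, "y": 0, "z": 12, "roll": 0.0}, {"x": 1, "y": 1, "z": 12, "roll": 0.0}, {"x": 1, "y": 0, "z": 12, "roll": 0.0}, {"x": 0, "y": 0, "z": 11, "roll": 0.0}, {"x": 1, "y": 0, "z": 12, "roll": 0.0}]
end [640.8  51.2 121.3] [3.137e+00 1.000e-03 1.723e+00]
```

Call:
play_rows:
  deltas:
    - {"x": 1,"y": 1,"z": 12}
    - {"x": 1,"y": 1,"z": 12}
    - {"x": 1,"y": 0,"z": 11}
    - {"x": 0,"y": 1,"z": 11}
    - {"x": 0,"y": 0,"z": 10}

```text
$.deltas[0]: bad value
```

Call:
play_rows:
  deltas:
    - {"z": 0}
    - {"z": 0}
    - {"z": 0}
    - {"z": 0}
    - {"z": 0}
  grip: -1

```text
$.deltas[0]: bad value
```

Call:
play_rows:
  deltas:
    - {"z": 0}
    - {"z": 0}
    - {"z": 0}
    - {"z": 0}
    - {"z": 0}

```text
$.deltas[0]: bad value
```

All four keys are needed in every row.

Call:
play_rows:
  deltas:
    - {"x": 1,"y": 1,"z": 12,"roll": 0}
    - {"x": 1,"y": 1,"z": 12,"roll": 0}
    - {"x": 1,"y": 0,"z": 11,"roll": 0}
    - {"x": 0,"y": 1,"z": 11,"roll": 0}
    - {"x": 0,"y": 0,"z": 10,"roll": 0}

```text
time: 2.95
eef_pos: [640.6, 51.1, 119.7]
orientation: [-3.14, -0.0, 1.724]
wrist_force: [1.2, -0.1, -1.0]
opening: 85.3
gripper_force: 0.0
```

Call:
play_rows:
  deltas:
    - {"x": 0,"y": 0,"z": 0,"roll": 0}
    - {"x": 0,"y": 0,"z": 0,"roll": 0}
    - {"x": 0,"y": 0,"z": 0,"roll": 0}
    - {"x": 0,"y": 0,"z": 0,"roll": 0}
    - {"x": 0,"y": 0,"z": 0,"roll": 0}
  grip: -1

```text
time: 3.45
eef_pos: [641.4, 51.0, 121.8]
orientation: [3.14, 0.0, 1.724]
wrist_force: [0.3, 0.2, 0.6]
opening: 12.2
gripper_force: 0.1
```

Call:
play_rows:
  deltas:
    - {"x": 0,"y": 0,"z": 0,"roll": 0}
    - {"x": 0,"y": 0,"z": 0,"roll": 0}
    - {"x": 0,"y": 0,"z": 0,"roll": 0}
    - {"x": 0,"y": 0,"z": 0,"roll": 0}
    - {"x": 0,"y": 0,"z": 0,"roll": 0}

```text
time: 3.95
eef_pos: [643.1, 51.2, 122.1]
orientation: [3.137, 0.0, 1.724]
wrist_force: [5.4, 0.6, -0.6]
opening: 7.1
gripper_force: 58.6
```

Run:
```python
from plan import *
o=observe();p=o['eef_pos']
s,c=np.sin(-.21),np.cos(-.21)
at=lambda r:(499.7-r*c,294.7-r*s)
plan([(p[0],p[1],210,0,5),(p[0],p[1],285,0,3),(*at(100),285,20.8,10),(*at(100),211,0,3),(*at(100),211,0,4)])
print(at(100),at(42))
```

```text
[{"x": 0, "y": 0, "z": -18, "roll": 0.0}, {"x": 0, "y": 0, "z": -17, "roll": 0.0}, {"x": 0, "y": 0, "z": -18, "roll": 0.0}, {"x": 0, "y": 0, "z": -17, "roll": 0.0}, {"x": 0, "y": 0, "z": -18, "roll": 0.0}]
[{"x": 0, "y": 0, "z": -25, "roll": 0.0}, {"x": 0, "y": 0, "z": -25, "roll": 0.0}, {"x": 0, "y": 1, "z": -25, "roll": 0.0}, {"x": 30, "y": -20, "z": 0, "roll": 2.1}, {"x": 29, "y": -21, "z": 0, "roll": 2.1}]
[{"x": 28, "y": -22, "z": 0, "roll": 2.1}, {"x": 28, "y": -23, "z": 0, "roll": 2.1}, {"x": 26, "y": -24, "z": 0, "roll": 2.1}, {"x": 26, "y": -25, "z": -1, "roll": 2.1}, {"x": 25, "y": -25, "z": 0, "roll": 2.1}]
[{"x": 23, "y": -27, "z": 0, "roll": 2.1}, {"x": 23, "y": -28, "z": 0, "roll": 2.1}, {"x": 22, "y": -28, "z": 0, "roll": 2.1}, {"x": 0, "y": 0, "z": 25, "roll": 0.0}, {"x": 0, "y": 0, "z": 24, "roll": 0.0}]
[{"x": 0, "y": 0, "z": 25, "roll": 0.0}, {"x": 0, "y": 0, "z": 0, "roll": 0.0}, {"x": 0, "y": 0, "z": 0, "roll": 0.0}, {"x": 0, "y": 0, "z": 0, "roll": 0.0}, {"x": 0, "y": 0, "z": 0, "roll": 0.0}]
end [402.3 315.5 211.2] [ 3.137e+00 -1.000e-03  1.358e+00]
(np.float64(401.8969085275852), np.float64(315.54598998460995)) (np.float64(458.6227015815858), np.float64(303.45531579353616))
```

Call:
play_rows:
  deltas:
    - {"x": 0,"y": 0,"z": -18,"roll": 0}
    - {"x": 0,"y": 0,"z": -17,"roll": 0}
    - {"x": 0,"y": 0,"z": -18,"roll": 0}
    - {"x": 0,"y": 0,"z": -17,"roll": 0}
    - {"x": 0,"y": 0,"z": -18,"roll": 0}

```text
time: 4.45
eef_pos: [639.8, 50.9, 209.3]
orientation: [-3.139, -0.0, 1.724]
wrist_force: [-0.4, -0.1, -1.2]
opening: 7.0
gripper_force: 59.6
```

Call:
play_rows:
  deltas:
    - {"x": 0,"y": 0,"z": -25,"roll": 0}
    - {"x": 0,"y": 0,"z": -25,"roll": 0}
    - {"x": 0,"y": 1,"z": -25,"roll": 0}
    - {"x": 30,"y": -20,"z": 0,"roll": 2.1}
    - {"x": 29,"y": -21,"z": 0,"roll": 2.1}

```text
time: 4.95
eef_pos: [593.0, 103.8, 284.4]
orientation: [-3.141, 0.0, 1.647]
wrist_force: [0.5, 0.2, -1.2]
opening: 7.0
gripper_force: 59.4
```

Call:
play_rows:
  deltas:
    - {"x": 28,"y": -22,"z": 0,"roll": 2.1}
    - {"x": 28,"y": -23,"z": 0,"roll": 2.1}
    - {"x": 26,"y": -24,"z": 0,"roll": 2.1}
    - {"x": 26,"y": -25,"z": -1,"roll": 2.1}
    - {"x": 25,"y": -25,"z": 0,"roll": 2.1}

```text
time: 5.45
eef_pos: [471.3, 236.9, 285.0]
orientation: [-3.14, 0.001, 1.466]
wrist_force: [0.2, -0.1, -0.4]
opening: 6.9
gripper_force: 59.4
```

Call:
play_rows:
  deltas:
    - {"x": 23,"y": -27,"z": 0,"roll": 2.1}
    - {"x": 23,"y": -28,"z": 0,"roll": 2.1}
    - {"x": 22,"y": -28,"z": 0,"roll": 2.1}
    - {"x": 0,"y": 0,"z": 25,"roll": 0}
    - {"x": 0,"y": 0,"z": 24,"roll": 0}

```text
time: 5.95
eef_pos: [399.4, 316.0, 236.1]
orientation: [3.141, 0.0, 1.36]
wrist_force: [0.4, -0.1, -2.3]
opening: 7.3
gripper_force: 59.4
```

Call:
play_rows:
  deltas:
    - {"x": 0,"y": 0,"z": 25,"roll": 0}
    - {"x": 0,"y": 0,"z": 0,"roll": 0}
    - {"x": 0,"y": 0,"z": 0,"roll": 0}
    - {"x": 0,"y": 0,"z": 0,"roll": 0}
    - {"x": 0,"y": 0,"z": 0,"roll": 0}

```text
time: 6.45
eef_pos: [401.5, 315.6, 212.6]
orientation: [3.14, -0.001, 1.357]
wrist_force: [-0.4, 0.2, -0.7]
opening: 7.1
gripper_force: 59.4
```

Run:
```python
from plan import *
from m import mask
o=observe();print(o['time'],o['eef_pos'],o['orientation'],o['opening'],o['gripper_force'])
d=snap('side')
cv2.imwrite('pics/p1.png',cv2.resize(d['image'][200:420,250:410,::-1],None,fx=2.7,fy=2.7,interpolation=2))
P=pts(d);g=mask(d,'red')&(d['depth']>0)&(P[...,0]<480)&(P[...,1]>250)
Q=P[g];print(len(Q),Q.min(0),Q.max(0),Q.mean(0))
M=mask(d,'red');vs=np.where(M[:,300:400].any(1))[0]
for v in vs[::4]: u=300+np.where(M[v,300:400])[0];print(v,u.min(),u.max(),len(u))
E=np.array([401.9,315.5,179]);print('eye proj',proj(d,E))
```

```text
6.45 [401.51519347 315.60223755 212.6293394 ] [ 3.13983987e+00 -1.34506611e-03  1.35720751e+00] 7.050143797821057 59.398512840270996
479 [392.79920498 293.6098029  156.35746221] [410.69789909 339.54988419 242.03976799] [401.56680623 323.35153698 191.59940263]
282 344 346 3
286 341 344 4
290 340 344 5
294 340 344 5
298 340 343 4
302 339 352 9
306 338 351 14
310 335 351 17
314 335 351 17
318 335 350 16
322 335 348 14
326 334 344 11
330 334 341 8
334 337 337 1
eye proj (np.float64(343.3503715853892), np.float64(315.0440877804925))
```

View pics/p1.png

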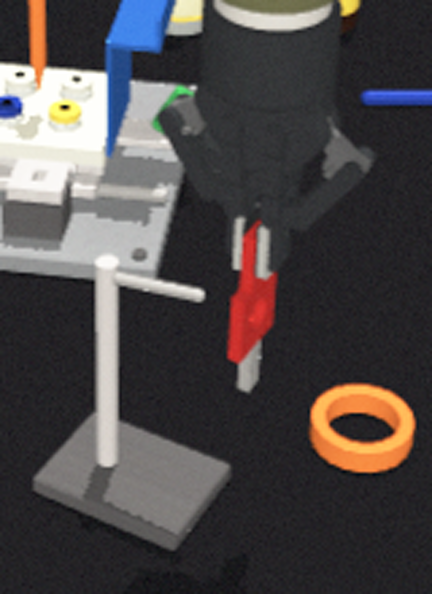

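The eye at crop (258,312) lies on the extension of the peg line, which runs from (105,265) to its tip at (202,295). That lines it up for insertion.

Call:
play_rows:
  deltas:
    - {"x": 0,"y": 12,"z": 1,"roll": 0}
    - {"x": 0,"y": 12,"z": 1,"roll": 0}
    - {"x": 0,"y": 12,"z": 2,"roll": 0}
    - {"x": 0,"y": 12,"z": 1,"roll": 0}
    - {"x": 0,"y": 10,"z": 2,"roll": 0}

```text
time: 7.0
eef_pos: [458.9, 302.6, 203.9]
orientation: [3.142, 0.0, 1.357]
wrist_force: [0.4, -0.1, -0.7]
opening: 7.0
gripper_force: 59.5
```

Call:
play_rows:
  deltas:
    - {"x": 0,"y": 0,"z": 0,"roll": 0}
    - {"x": 0,"y": 0,"z": 2,"roll": 0}
    - {"x": 0,"y": 0,"z": 2,"roll": 0}
    - {"x": 0,"y": 0,"z": 1,"roll": 0}
    - {"x": 0,"y": 0,"z": 0,"roll": 0}

```text
time: 7.5
eef_pos: [457.2, 303.2, 200.0]
orientation: [3.141, -0.0, 1.358]
wrist_force: [-0.8, -1.3, 2.8]
opening: 6.9
gripper_force: 60.3
```

Run:
```python
from plan import *
o=observe();print(o['time'],o['eef_pos'],o['orientation'],o['wrist_force'])
d=snap('side')
cv2.imwrite('pics/p2.png',cv2.resize(d['image'][220:360,260:380,::-1],None,fx=4,fy=4,interpolation=2))
```

```text
7.5 [457.15421291 303.15382852 199.976073  ] [ 3.14055785e+00 -1.72223079e-04  1.35800986e+00] [-0.79248747 -1.30173197  2.79968977]
```

View pics/p2.png

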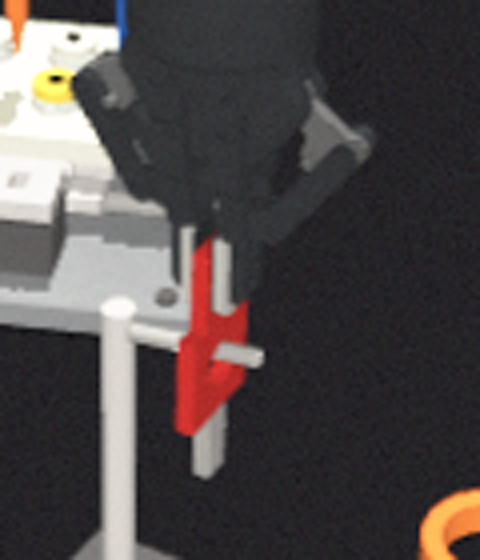

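The peg passes through the eye, with its tip emerging at (260,357) in the crop, and the rim rests lightly on it. I release now and rise.

Call:
play_rows:
  deltas:
    - {"x": 0,"y": 0,"z": 0,"roll": 0}
    - {"x": 0,"y": 0,"z": 0,"roll": 0}
    - {"x": 0,"y": 0,"z": 0,"roll": 0}
    - {"x": 0,"y": 0,"z": 0,"roll": 0}
    - {"x": 0,"y": 0,"z": 0,"roll": 0}
  grip: 0

```text
time: 8.05
eef_pos: [457.3, 303.1, 199.0]
orientation: [-3.141, 0.0, 1.358]
wrist_force: [0.9, 0.8, 0.4]
opening: 42.6
gripper_force: 0.0
```

Call:
play_rows:
  deltas:
    - {"x": 0,"y": 0,"z": -10,"roll": 0}
    - {"x": 0,"y": 0,"z": -20,"roll": 0}
    - {"x": 0,"y": 0,"z": -40,"roll": 0}
    - {"x": 0,"y": 0,"z": -40,"roll": 0}
    - {"x": 0,"y": 0,"z": -40,"roll": 0}

```text
time: 8.55
eef_pos: [457.1, 302.9, 351.5]
orientation: [3.141, -0.0, 1.357]
wrist_force: [-0.2, 0.2, -0.5]
opening: 42.5
gripper_force: 0.0
```

Run:
```python
from plan import *
from m import mask
o=observe();print(o['time'],o['eef_pos'],o['opening'],o['joint_positions'])
d=snap('side');t=snap('top')
b=cv2.resize(d['image'][160:360,200:400,::-1],(600,600),interpolation=2)
cv2.imwrite('pics/p3.png',b)
```

```text
8.55 [457.12080038 302.94088768 351.49073163] 42.54901140221423 [ 4.38893868e-01  2.59515508e-01  2.65019210e-01  1.57565121e+00
 -6.44969550e-05  2.22303808e+00]
```

View pics/p3.png

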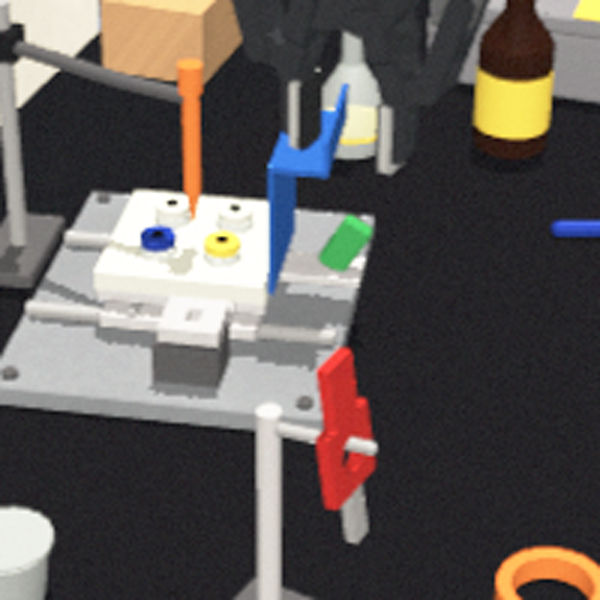

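The pin hangs on the peg at (345,440), everything else is upright, and the probe tip is at crop (194,215). Next I roll the tool across the handle direction and stretch the arm out along the stage's x heading. The rows have no pitch input, so I want to see what the arm does at its reach limit.

Run:
```python
from plan import *
d=snap('side');t=snap('top')
print('tip side',ray(d,200+194/3,160+215/3,91).round(1),'top of probe',ray(d,200+190/3,160+65/3,222).round(1),'dots',[ray(d,200+u/3,160+v/3,84).round(1).tolist() for u,v in((158,231),(222,238),(172,203),(235,208))])
c,s=np.cos(.154),np.sin(.154)
f=lambda r:(r*c-80*s,r*s+80*c,350)
plan([(*f(700),-111,15),(*f(930),0,5)])
```

```text
tip side [677.2 -42.1  91. ] top of probe [673.8 -32.7 222. ] dots [[698.8, -21.5, 84.0], [649.0, -27.5, 84.0], [704.9, -65.7, 84.0], [655.5, -74.4, 84.0]]
[{"x": -4, "y": 16, "z": 0, "roll": -7.4}, {"x": -7, "y": 15, "z": 0, "roll": -7.4}, {"x": -9, "y": 15, "z": 0, "roll": -7.4}, {"x": -10, "y": 13, "z": 0, "roll": -7.4}, {"x": -12, "y": 12, "z": 0, "roll": -7.4}]
[{"x": -13, "y": 10, "z": 1, "roll": -7.4}, {"x": -14, "y": 8, "z": 0, "roll": -7.4}, {"x": -16, "y": 7, "z": 0, "roll": -7.4}, {"x": -16, "y": 4, "z": 0, "roll": -7.4}, {"x": -16, "y": 2, "z": 0, "roll": -7.4}]
[{"x": -17, "y": 0, "z": 0, "roll": -7.4}, {"x": -17, "y": -2, "z": 0, "roll": -7.4}, {"x": -16, "y": -4, "z": 0, "roll": -7.4}, {"x": -16, "y": -6, "z": 0, "roll": -7.4}, {"x": -14, "y": -8, "z": 0, "roll": -7.4}]
[{"x": -46, "y": 0, "z": 0, "roll": 0.0}, {"x": -46, "y": 0, "z": 0, "roll": 0.0}, {"x": -46, "y": 0, "z": 1, "roll": 0.0}, {"x": -46, "y": 0, "z": 0, "roll": 0.0}, {"x": -46, "y": 0, "z": 0, "roll": 0.0}]
end [906.6 221.5 350.1] [ 3.141e+00  3.000e-03 -2.988e+00]
```

Call:
play_rows:
  deltas:
    - {"x": -4,"y": 16,"z": 0,"roll": -7.4}
    - {"x": -7,"y": 15,"z": 0,"roll": -7.4}
    - {"x": -9,"y": 15,"z": 0,"roll": -7.4}
    - {"x": -10,"y": 13,"z": 0,"roll": -7.4}
    - {"x": -12,"y": 12,"z": 0,"roll": -7.4}

```text
time: 9.25
eef_pos: [531.4, 263.3, 347.5]
orientation: [-3.139, -0.0, 2.009]
wrist_force: [-0.3, 0.4, 0.1]
opening: 42.7
gripper_force: 0.0
```

Call:
play_rows:
  deltas:
    - {"x": -13,"y": 10,"z": 0,"roll": -7.4}
    - {"x": -14,"y": 8,"z": 0,"roll": -7.4}
    - {"x": -16,"y": 7,"z": 0,"roll": -7.4}
    - {"x": -16,"y": 4,"z": 0,"roll": -7.4}
    - {"x": -16,"y": 2,"z": 0,"roll": -7.4}

```text
time: 9.75
eef_pos: [604.5, 224.5, 347.3]
orientation: [-3.139, -0.002, 2.654]
wrist_force: [1.1, -0.0, 0.4]
opening: 42.9
gripper_force: 0.0
```

Call:
play_rows:
  deltas:
    - {"x": -17,"y": 0,"z": 0,"roll": -7.4}
    - {"x": -17,"y": -2,"z": 0,"roll": -7.4}
    - {"x": -16,"y": -4,"z": 0,"roll": -7.4}
    - {"x": -16,"y": -6,"z": 0,"roll": -7.4}
    - {"x": -14,"y": -8,"z": 0,"roll": -7.4}

```text
time: 10.25
eef_pos: [678.9, 185.7, 347.3]
orientation: [-3.142, -0.003, -2.983]
wrist_force: [-0.1, -0.5, 0.9]
opening: 42.7
gripper_force: 0.0
```

Call:
play_rows:
  deltas:
    - {"x": -46,"y": 0,"z": 0,"roll": 0}
    - {"x": -46,"y": 0,"z": 0,"roll": 0}
    - {"x": -46,"y": 0,"z": 0,"roll": 0}
    - {"x": -46,"y": 0,"z": 0,"roll": 0}
    - {"x": -46,"y": 0,"z": 0,"roll": 0}

```text
time: 10.75
eef_pos: [806.7, 197.5, 295.2]
orientation: [3.135, 0.102, -2.989]
wrist_force: [0.1, -0.0, 0.7]
opening: 42.6
gripper_force: 0.0
```

Call:
play_rows:
  deltas:
    - {"x": 0,"y": 0,"z": 0,"roll": 0}
    - {"x": 0,"y": 0,"z": 0,"roll": 0}
    - {"x": 0,"y": 0,"z": 0,"roll": 0}
    - {"x": 0,"y": 0,"z": 0,"roll": 0}
    - {"x": 0,"y": 0,"z": 0,"roll": 0}

```text
time: 11.25
eef_pos: [805.8, 197.9, 301.0]
orientation: [3.135, 0.108, -2.988]
wrist_force: [-0.7, -0.4, 0.1]
opening: 42.5
gripper_force: 0.0
```

```bash
python3 -c "
from h import *
o=observe();print(o['time'],o['eef_pos'],o['orientation'],o['joint_positions'])
print(Ro.from_euler('xyz',o['orientation']).as_matrix().round(3))"
```

```text
11.25 [805.82582482 197.85128406 300.97532706] [ 3.13532973  0.10755942 -2.98846865] [ 0.14146857  0.91838514  1.26427369  1.80920528  0.00751371 -0.0115884 ]
[[-0.983 -0.153  0.105]
 [-0.152  0.988  0.023]
 [-0.107  0.006 -0.994]]
```

The arm does tilt at the limit, by 6°. I check whether the tilt stays when I come back.

Call:
play_rows:
  deltas:
    - {"x": 30,"y": 0,"z": 0,"roll": 0}
    - {"x": 30,"y": 0,"z": 0,"roll": 0}
    - {"x": 20,"y": 0,"z": 0,"roll": 0}
    - {"x": 0,"y": 0,"z": 0,"roll": 0}
    - {"x": 0,"y": 0,"z": 0,"roll": 0}

```text
time: 11.75
eef_pos: [741.8, 187.8, 295.7]
orientation: [3.135, 0.108, -2.989]
wrist_force: [0.3, 0.0, 0.1]
opening: 42.4
gripper_force: 0.0
```

```bash
python3 -c "
from h import *
o=observe();print(o['time'],o['eef_pos'],o['orientation'],o['joint_positions'])"
```

```text
11.75 [741.79998151 187.82858249 295.74250368] [ 3.13536577  0.10789162 -2.98856057] [ 0.14025724  0.63788643  0.7079618   1.5330679   0.00760197 -0.01270092]
```

The tilt stays, because the command starts again from the pose actually reached. So I can build up the 30° lean this way.

Call:
play_rows:
  deltas:
    - {"x": -40,"y": 0,"z": 0,"roll": 0}
    - {"x": -40,"y": 0,"z": 0,"roll": 0}
    - {"x": -40,"y": 0,"z": 0,"roll": 0}
    - {"x": -40,"y": 0,"z": 0,"roll": 0}
    - {"x": -40,"y": 0,"z": 0,"roll": 0}

```text
time: 12.25
eef_pos: [860.2, 200.4, 274.0]
orientation: [3.131, 0.185, -2.99]
wrist_force: [1.8, 0.2, 0.5]
opening: 42.6
gripper_force: 0.0
```

Call:
play_rows:
  deltas:
    - {"x": -40,"y": 0,"z": 0,"roll": 0}
    - {"x": -40,"y": 0,"z": 0,"roll": 0}
    - {"x": -40,"y": 0,"z": 0,"roll": 0}
    - {"x": -40,"y": 0,"z": 0,"roll": 0}
    - {"x": -40,"y": 0,"z": 0,"roll": 0}

```text
time: 12.75
eef_pos: [942.4, 205.4, 261.1]
orientation: [3.126, 0.336, -2.992]
wrist_force: [-0.6, -0.7, 0.8]
opening: 42.5
gripper_force: 0.0
```

```bash
python3 -c "
from h import *
o=observe();print(o['time'],o['eef_pos'],o['orientation'],o['joint_positions'])"
```

```text
12.75 [942.44319963 205.35074484 261.12893776] [ 3.1255127   0.33640147 -2.9916588 ] [ 0.1237861   0.99642084  1.26484345  1.50332094  0.02470535 -0.02468936]
```

Call:
play_rows:
  deltas:
    - {"x": -45,"y": 0,"z": 0,"roll": 0}
    - {"x": -45,"y": 0,"z": 0,"roll": 0}
    - {"x": -45,"y": 0,"z": 0,"roll": 0}
    - {"x": -45,"y": 0,"z": 0,"roll": 0}
    - {"x": -45,"y": 0,"z": 0,"roll": 0}

```text
time: 13.25
eef_pos: [1019.6, 209.6, 281.1]
orientation: [3.12, 0.511, -2.995]
wrist_force: [1.4, 0.0, 0.2]
opening: 42.6
gripper_force: 0.0
```

```bash
python3 -c "
from h import *
o=observe();print(o['time'],o['eef_pos'],o['orientation'],o['joint_positions'])
print(Ro.from_euler('xyz',o['orientation']).as_matrix().round(3))"
```

```text
13.25 [1019.61215709  209.55758652  281.05272722] [ 3.11956791  0.5114658  -2.99540342] [ 0.11498572  1.0107835   1.26483653  1.31419099  0.03728745 -0.0272282 ]
[[-0.863 -0.156  0.481]
 [-0.127  0.988  0.093]
 [-0.489  0.019 -0.872]]
```

The lean is now 29°, with tool z = (.48,.09,-.87), almost exactly along the handle. I plan the way back to a point behind the handle along its axis.

Run:
```python
from plan import *
R=Ro.from_euler('xyz',observe()['orientation']);z=R.apply([0,0,1])
g=np.array([677-120*.988,-49-120*.1534,81])+(-4+19)*z;print(g)
pre=g-110*z;print(pre)
plan([(650,155,300,0,9),(*(pre+[-10,0,120]),0,7),(*pre,0,3),(*pre,0,1)])
```

```text
[565.65364461 -66.01195949  67.92275249]
[512.75358414 -76.24958991 163.82256754]
[{"x": 35, "y": 0, "z": -22, "roll": 0.0}, {"x": 35, "y": 1, "z": -22, "roll": 0.0}, {"x": 36, "y": 0, "z": -22, "roll": 0.0}, {"x": 35, "y": 1, "z": -23, "roll": 0.0}, {"x": 35, "y": 0, "z": -22, "roll": 0.0}]
[{"x": 35, "y": 1, "z": -22, "roll": 0.0}, {"x": 35, "y": 0, "z": -22, "roll": 0.0}, {"x": 35, "y": 1, "z": -22, "roll": 0.0}, {"x": 36, "y": 0, "z": -22, "roll": 0.0}, {"x": 23, "y": -29, "z": -11, "roll": 0.0}]
[{"x": 24, "y": -30, "z": -11, "roll": 0.0}, {"x": 23, "y": -29, "z": -12, "roll": 0.0}, {"x": 24, "y": -29, "z": -11, "roll": 0.0}, {"x": 23, "y": -30, "z": -11, "roll": 0.0}, {"x": 23, "y": -29, "z": -11, "roll": 0.0}]
[{"x": 24, "y": -29, "z": -12, "roll": 0.0}, {"x": 17, "y": -1, "z": 37, "roll": 0.0}, {"x": 16, "y": -2, "z": 36, "roll": 0.0}, {"x": 17, "y": -1, "z": 37, "roll": 0.0}, {"x": 0, "y": 0, "z": 0, "roll": 0.0}]
end [512.8 -76.  163.7] [ 3.12   0.511 -2.995]
```

Call:
play_rows:
  deltas:
    - {"x": 35,"y": 0,"z": -22,"roll": 0}
    - {"x": 35,"y": 1,"z": -22,"roll": 0}
    - {"x": 36,"y": 0,"z": -22,"roll": 0}
    - {"x": 35,"y": 1,"z": -23,"roll": 0}
    - {"x": 35,"y": 0,"z": -22,"roll": 0}

```text
time: 13.75
eef_pos: [847.8, 183.8, 297.2]
orientation: [3.12, 0.516, -2.995]
wrist_force: [0.3, 0.3, 0.7]
opening: 42.7
gripper_force: 0.0
```

Call:
play_rows:
  deltas:
    - {"x": 35,"y": 1,"z": -22,"roll": 0}
    - {"x": 35,"y": 0,"z": -22,"roll": 0}
    - {"x": 35,"y": 1,"z": -22,"roll": 0}
    - {"x": 36,"y": 0,"z": -22,"roll": 0}
    - {"x": 35,"y": 0,"z": -22,"roll": 0}

```text
time: 14.25
eef_pos: [643.2, 153.1, 307.1]
orientation: [3.12, 0.516, -2.995]
wrist_force: [-0.3, 0.1, 0.2]
opening: 42.8
gripper_force: 0.0
```

Run:
```python
from plan import *
o=observe();print(o['eef_pos'],o['orientation'],o['joint_positions'])
pre=np.array([512.8,-76.2,163.8])
plan([(*(pre+[-10,0,120]),0,8),(*pre,0,4),(*pre,0,3)])
```

```text
[643.17115882 153.10859226 307.11596001] [ 3.11994219  0.51581382 -2.99512655] [ 0.0896812   0.05596914 -0.22550879  0.77526696  0.04962138 -0.04945116]
[{"x": 20, "y": -26, "z": -9, "roll": 0.0}, {"x": 20, "y": -25, "z": -8, "roll": 0.0}, {"x": 21, "y": -26, "z": -9, "roll": 0.0}, {"x": 20, "y": -25, "z": -9, "roll": 0.0}, {"x": 20, "y": -26, "z": -8, "roll": 0.0}]
[{"x": 20, "y": -26, "z": -9, "roll": 0.0}, {"x": 20, "y": -25, "z": -9, "roll": 0.0}, {"x": 20, "y": -26, "z": -8, "roll": 0.0}, {"x": 13, "y": -1, "z": 27, "roll": 0.0}, {"x": 12, "y": -1, "z": 28, "roll": 0.0}]
[{"x": 13, "y": -1, "z": 27, "roll": 0.0}, {"x": 13, "y": -1, "z": 27, "roll": 0.0}, {"x": 0, "y": 0, "z": 0, "roll": 0.0}, {"x": 0, "y": 0, "z": 0, "roll": 0.0}, {"x": 0, "y": 0, "z": 0, "roll": 0.0}]
end [512.8 -76.5 163.8] [ 3.12   0.516 -2.995]
```

Call:
play_rows:
  deltas:
    - {"x": 20,"y": -26,"z": -9,"roll": 0}
    - {"x": 20,"y": -25,"z": -8,"roll": 0}
    - {"x": 21,"y": -26,"z": -9,"roll": 0}
    - {"x": 20,"y": -25,"z": -9,"roll": 0}
    - {"x": 20,"y": -26,"z": -8,"roll": 0}

```text
time: 14.75
eef_pos: [556.4, 8.6, 293.1]
orientation: [3.121, 0.516, -2.994]
wrist_force: [-0.6, -0.2, 1.2]
opening: 42.5
gripper_force: 0.0
```

Call:
play_rows:
  deltas:
    - {"x": 20,"y": -26,"z": -9,"roll": 0}
    - {"x": 20,"y": -25,"z": -9,"roll": 0}
    - {"x": 20,"y": -26,"z": -8,"roll": 0}
    - {"x": 13,"y": -1,"z": 27,"roll": 0}
    - {"x": 12,"y": -1,"z": 28,"roll": 0}

```text
time: 15.25
eef_pos: [510.8, -79.5, 225.0]
orientation: [3.124, 0.518, -2.996]
wrist_force: [0.3, -0.6, -0.6]
opening: 42.7
gripper_force: 0.0
```

Run:
```python
from plan import *
o=observe();print(o['eef_pos'],o['orientation'],o['joint_positions'])
```

```text
[510.76534123 -79.46754249 225.02240504] [ 3.12408185  0.51814127 -2.99646223] [-0.49582823 -0.1504789  -0.60973336  0.69294454  0.31534094 -0.57808326]
```

Call:
play_rows:
  deltas:
    - {"x": 13,"y": 0,"z": 27,"roll": 0}
    - {"x": 13,"y": 0,"z": 27,"roll": 0}
    - {"x": 0,"y": 0,"z": 0,"roll": 0}
    - {"x": 0,"y": 0,"z": 0,"roll": 0}
    - {"x": 0,"y": 0,"z": 0,"roll": 0}

```text
time: 15.75
eef_pos: [513.8, -75.5, 165.2]
orientation: [3.122, 0.516, -2.994]
wrist_force: [0.3, 0.5, -0.6]
opening: 42.7
gripper_force: 0.0
```

Run:
```python
from plan import *
from m import mask
o=observe();print(o['eef_pos'],o['orientation'],o['joint_positions'])
t=snap('top');d=snap('side')
for n,s in(('t',t),('s',d)):
    M=mask(s,'green');M[:200]=0;M[260:]=0;M[:,:280]=0;M[:,400:]=0
    P=pts(s)[M&(s['depth']>0)];k=P[:,2]>60;print(n,M.sum(),P[k].mean(0),P[k].min(0),P[k].max(0))
R=Ro.from_euler('xyz',o['orientation']);z=R.apply([0,0,1])
g=np.array([677-120*.988,-49-120*.1534,81])+15*z;print(g,R.inv().apply(g-o['eef_pos']))
a=cv2.resize(d['image'][150:300,200:350,::-1],(600,600),interpolation=2);cv2.imwrite('pics/hh.png',a)
```

```text
[513.8304725  -75.46881924 165.15570118] [ 3.12229313  0.51644407 -2.99378846] [-0.48376015 -0.09212396 -0.718429    0.5256286   0.31210196 -0.56980634]
t 78 [558.55729736 -66.50135929  91.65903422] [541.54660764 -74.59408842  68.71100037] [577.38627906 -59.7591381  101.89264827]
s 166 [561.73357383 -61.97241048  79.06349827] [544.3137927  -75.01168811  60.25631575] [581.48122646 -53.61167885  98.90768145]
[565.72211381 -66.03110018  67.95872072] [  2.15443914  -0.44085665 110.56323995]
```

View pics/hh.png

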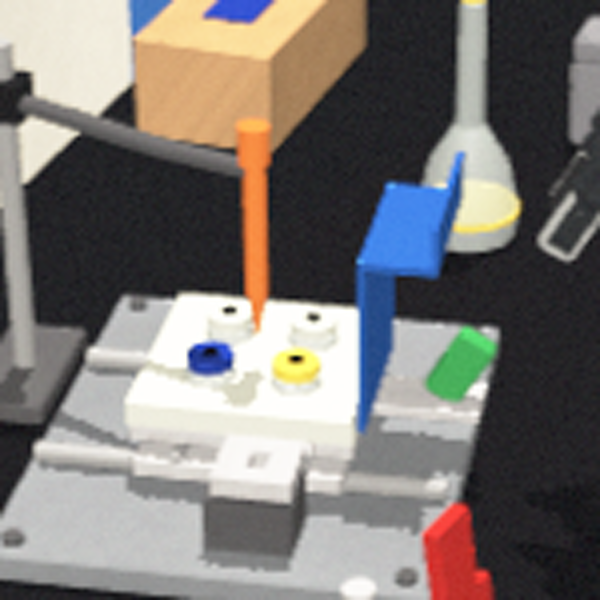

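The gripper is leaning parallel to the green handle, with its fingertips at (560,250) and the handle at (462,363). The probe tip is at (259,328), the blue dot at (209,353) and the yellow dot at (296,358). I advance along the axis and grip.

Call:
play_rows:
  deltas:
    - {"x": 2,"y": 0,"z": 30,"roll": 0}
    - {"x": 0,"y": 0,"z": 30,"roll": 0}
    - {"x": 0,"y": 0,"z": 24,"roll": 0}
    - {"x": 0,"y": 0,"z": 0,"roll": 0}
    - {"x": 0,"y": 0,"z": 0,"roll": 0}

```text
time: 16.35
eef_pos: [550.8, -66.8, 89.0]
orientation: [3.12, 0.513, -2.995]
wrist_force: [0.6, -0.7, 0.4]
opening: 42.5
gripper_force: 0.0
```

Run:
```python
from plan import *
o=observe();print(o['eef_pos'],o['orientation'],o['wrist_force'],o['joint_positions'])
R=Ro.from_euler('xyz',o['orientation']);g=np.array([565.7,-66,68]);print(R.inv().apply(g-o['eef_pos']))
```

```text
[550.82970573 -66.80491426  89.01578469] [ 3.11978388  0.51338996 -2.99455895] [ 0.57053725 -0.74891029  0.40756428] [-0.42266118  0.07601579 -0.77785079  0.28474708  0.28713418 -0.51197285]
[-2.59469437 -1.94002596 25.5527025 ]
```

Call:
play_rows:
  deltas:
    - {"x": -1,"y": -1,"z": 10,"roll": 0}
    - {"x": -1,"y": -1,"z": 9,"roll": 0}
    - {"x": 0,"y": 0,"z": 5,"roll": 0}
    - {"x": 0,"y": 0,"z": 0,"roll": 0}
    - {"x": 0,"y": 0,"z": 0,"roll": 0}

```text
time: 16.85
eef_pos: [564.0, -66.2, 68.2]
orientation: [3.119, 0.513, -2.995]
wrist_force: [0.0, -0.3, 0.4]
opening: 42.8
gripper_force: 0.0
```

Call:
play_rows:
  deltas:
    - {"x": 0,"y": 0,"z": 0,"roll": 0}
    - {"x": 0,"y": 0,"z": 0,"roll": 0}
    - {"x": 0,"y": 0,"z": 0,"roll": 0}
    - {"x": 0,"y": 0,"z": 0,"roll": 0}
    - {"x": 0,"y": 0,"z": 0,"roll": 0}
  grip: -1

```text
time: 17.35
eef_pos: [564.3, -66.5, 68.7]
orientation: [3.121, 0.514, -2.995]
wrist_force: [-2.1, 2.0, 4.0]
opening: 12.9
gripper_force: 60.0
```

```bash
cat > dots.py <<'E'
from m import *
# lid centroids in each view -> world at z=84; probe tip
def lids():
    r={}
    for n in('top','side'):
        s=snap(n)
        for c in('yellow','blue'):
            M=mask(s,c).astype('uint8');k,l,st,ce=cv2.connectedComponentsWithStats(M)
            for i in range(1,k):
                if st[i,4]<10: continue
                p=ray(s,*ce[i],84)
                if 585<p[0]<770 and -120<p[1]<40 and st[i,2]<16 and st[i,3]<16: r.setdefault((c,n),[]).append((st[i].tolist(),p.round(1).tolist()))
    return r
E
python3 - <<'E'
from dots import *
o=observe();print(o['time'],o['eef_pos'],o['orientation'],o['wrist_force'],o['opening'],o['gripper_force'])
for k,v in lids().items(): print(k,v)
E
```

```text
17.35 [564.29826021 -66.49285321  68.70143457] [ 3.12062854  0.51365094 -2.99469875] [-2.07486856  1.95236044  3.96574825] 12.933038151907022 60.047457218170166
('yellow', 'top') [([333, 189, 11, 11, 66], [647.5, -27.3, 84.0])]
('blue', 'top') [([330, 169, 11, 11, 73], [696.2, -19.5, 84.0])]
('yellow', 'side') [([269, 242, 10, 3, 12], [644.2, -10.6, 84.0])]
('blue', 'side') [([247, 236, 11, 7, 65], [696.8, -12.3, 84.0])]
```

Run:
```python
from dots import *
o=observe();R=Ro.from_euler('xyz',o['orientation'])
print('delta tool',R.inv().apply([28.7,-13.3,0]))
for n in('top','side'):
    s=snap(n);M=mask(s,'orange');b=(335,355,160,190) if n=='top' else(255,275,178,236)
    for v in range(b[2],b[3]):
        u=b[0]+np.where(M[v,b[0]:b[1]])[0]
        if len(u): print(n[0],v,u.min(),u.max(),end='; ')
    print()
    if n=='top':
        for z in(222,91): print(z,[np.round(proj(s,np.array([677,y,z])),1).tolist() for y in(-44,-41,-38)])
    else:
        for z in(222,91): print(z,[np.round(proj(s,np.array([677,y,z])),1).tolist() for y in(-44,-41,-38)])
```

```text
delta tool [-23.0319106  -17.6250695   12.62806475]
t 167 343 346; t 168 347 347; t 170 341 341; t 171 341 341; t 173 341 347; t 174 341 347; t 175 342 346; t 176 342 346; t 177 342 345; t 178 342 345; t 179 342 345; t 180 341 345; t 181 342 344; t 182 343 343; 
222 [[347.3, 169.6], [345.9, 169.5], [344.5, 169.5]]
91 [[345.1, 181.2], [343.8, 181.2], [342.6, 181.2]]
s 181 267 267; s 182 259 267; s 183 259 267; s 184 259 267; s 185 259 266; s 186 259 267; s 187 259 267; s 188 259 267; s 189 260 267; s 190 260 267; s 191 260 266; s 192 261 266; s 193 261 266; s 194 261 266; s 195 260 266; s 196 260 266; s 197 260 266; s 198 260 266; s 199 260 266; s 200 260 266; s 201 260 266; s 202 261 266; s 203 261 266; s 204 261 266; s 205 261 266; s 206 261 266; s 207 261 266; s 208 261 266; s 209 261 266; s 210 261 266; s 211 261 266; s 212 261 266; s 213 261 266; s 214 261 266; s 215 261 266; s 216 261 266; s 217 261 266; s 218 261 266; s 219 261 266; s 220 261 266; s 221 261 266; s 222 261 266; s 223 261 266; s 224 262 266; s 225 263 265; s 226 263 265; s 227 263 264; s 228 264 264; s 229 263 264; s 230 264 264; s 231 264 264; 
222 [[263.9, 179.4], [263.4, 180.0], [262.9, 180.5]]
91 [[265.1, 231.3], [264.6, 231.9], [264.1, 232.5]]
```

Call:
play_rows:
  deltas:
    - {"x": -3,"y": -2,"z": 1.5,"roll": 0}
    - {"x": -5,"y": -4,"z": 3,"roll": 0}
    - {"x": -6,"y": -5,"z": 3,"roll": 0}
    - {"x": -6,"y": -4,"z": 3,"roll": 0}
    - {"x": -3,"y": -2,"z": 2,"roll": 0}

```text
time: 18.05
eef_pos: [593.5, -79.2, 68.6]
orientation: [3.12, 0.514, -2.995]
wrist_force: [-2.5, 1.8, 6.1]
opening: 12.6
gripper_force: 60.6
```

Call:
play_rows:
  deltas:
    - {"x": 0,"y": 0,"z": 0,"roll": 0}
    - {"x": 0,"y": 0,"z": 0,"roll": 0}
    - {"x": 0,"y": 0,"z": 0,"roll": 0}
    - {"x": 0,"y": 0,"z": 0,"roll": 0}
    - {"x": 0,"y": 0,"z": 0,"roll": 0}

```text
time: 18.55
eef_pos: [592.9, -79.5, 68.7]
orientation: [3.121, 0.514, -2.995]
wrist_force: [2.4, -1.7, 0.2]
opening: 12.8
gripper_force: 59.5
```

```bash
cat > chk.py <<'E'
from dots import *
import sys
o=observe();print(o['time'],o['eef_pos'],o['orientation'],o['wrist_force'],o['opening'],o['gripper_force'])
for k,v in lids().items(): print(k,v)
t=snap('top');d=snap('side')
a=cv2.resize(t['image'][150:215,315:380,::-1],(400,400),interpolation=2);b=cv2.resize(d['image'][205:270,235:300,::-1],(400,400),interpolation=2)
cv2.imwrite('pics/'+sys.argv[1],np.hstack([a,b]))
for n,s in(('t',t),('s',d)):
    I=cv2.cvtColor(s['image'],cv2.COLOR_RGB2GRAY);u,v=map(round,proj(s,np.array([677,-40.5,84])))
    print(n,'proj dot/tip',np.round(proj(s,np.array([677,-40.5,84])),1),np.round(proj(s,np.array([677,-40.5,91])),1));print(I[v-7:v+8,u-8:u+9])
E
python3 chk.py c1.png
```

```text
18.55 [592.94393805 -79.49579565  68.73424357] [ 3.12085411  0.51376136 -2.99511741] [ 2.37626419 -1.72773487  0.21186109] 12.83114738143753 59.48750138282776
('yellow', 'top') [([340, 178, 10, 10, 38], [672.7, -44.8, 84.0])]
('blue', 'top') [([336, 157, 9, 11, 54], [725.4, -30.3, 84.0])]
('yellow', 'side') [([259, 234, 10, 6, 23], [673.2, -27.0, 84.0])]
('blue', 'side') [([238, 231, 10, 7, 60], [725.6, -26.2, 84.0])]
t proj dot/tip [343.5 181.8] [343.6 181.2]
[[243 243 242 247 237 115  66  95 116 103  82 166 244 244 243 244 242]
 [243 243 243 245 253 130  66  71  74  69  98 235 245 244 243 241 244]
 [241 242 243 247 237 117  67  73  76  76 177 242 245 243 242 243 243]
 [243 243 244 241 216 106  72  76  78  74 202 234 235 242 243 242 242]
 [242 245 220 231 197  94  69  77  76  69 222 229 227 243 244 244 242]
 [245 245 189 231 181  90  74  79  77  96 230 231 228 235 242 242 243]
 [248 220 168 201 173  91  73  75  79  84 231 231 228 219 242 244 243]
 [220 170 148 162 173 125  74  64  67  34 230 231 229 206 235 243 242]
 [174 166 162 169 172 163 122  58  25  91 228 231 230 199 230 242 2
[... 839 characters left out ...]
252 245 243 237 228 215 232 238 239 239 236 244 252 254 254]
 [254 252 243 238 238 221 126  80 161 231 238 238 246 253 254 254 254]
 [252 245 238 238 232 171  96  68 123 224 238 238 242 252 254 254 254]
 [253 245 237 238 238 232 195 153 221 238 238 238 235 247 254 254 254]
 [254 246 221 236 230 204 204 205 210 230 236 228 213 244 254 254 254]
 [254 246 202 212 216 217 215 215 228 229 211 203 204 244 254 254 254]
 [253 242 216 215 216 218 220 219 218 215 214 214 221 246 254 254 254]
 [251 233 224 228 227 223 223 225 224 220 229 237 223 237 253 254 254]
 [249 218 218 232 232 232 235 238 236 236 234 223 218 238 252 254 254]
 [254 249 228 225 231 232 231 231 231 228 223 228 241 252 254 254 254]]
```

View pics/c1.png

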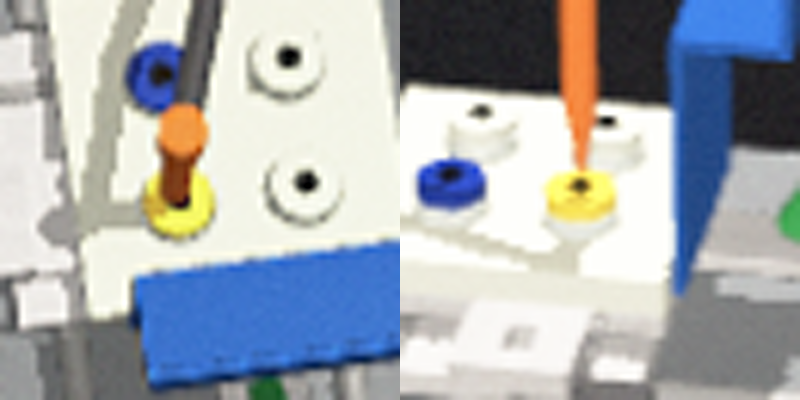

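The yellow dot sits under the tip in both views: tip end at about (181,200) against the dot at (181,200) in the top crop, and tip (582,165) just above the dot (580,185) in the side crop. I let it rest there.

Call:
play_rows:
  deltas:
    - {"x": 0,"y": 0,"z": 0,"roll": 0}
    - {"x": 0,"y": 0,"z": 0,"roll": 0}
    - {"x": 0,"y": 0,"z": 0,"roll": 0}
    - {"x": 0,"y": 0,"z": 0,"roll": 0}
    - {"x": 0,"y": 0,"z": 0,"roll": 0}

```text
time: 19.25
eef_pos: [592.9, -79.1, 68.7]
orientation: [3.12, 0.514, -2.995]
wrist_force: [1.1, -1.2, 3.7]
opening: 12.8
gripper_force: 60.0
```

Call:
play_rows:
  deltas:
    - {"x": 0,"y": 0,"z": 0,"roll": 0}
    - {"x": 0,"y": 0,"z": 0,"roll": 0}
    - {"x": 0,"y": 0,"z": 0,"roll": 0}
    - {"x": 0,"y": 0,"z": 0,"roll": 0}
    - {"x": 0,"y": 0,"z": 0,"roll": 0}

```text
time: 19.75
eef_pos: [592.8, -79.0, 68.6]
orientation: [3.12, 0.514, -2.995]
wrist_force: [0.7, -1.8, 5.4]
opening: 13.3
gripper_force: 60.2
```

Call:
play_rows:
  deltas:
    - {"x": 0,"y": 0,"z": 0,"roll": 0}
    - {"x": 0,"y": 0,"z": 0,"roll": 0}
    - {"x": 0,"y": 0,"z": 0,"roll": 0}
    - {"x": 0,"y": 0,"z": 0,"roll": 0}
    - {"x": 0,"y": 0,"z": 0,"roll": 0}

```text
time: 20.25
eef_pos: [592.9, -79.1, 68.7]
orientation: [3.12, 0.514, -2.995]
wrist_force: [1.4, -1.5, 5.1]
opening: 13.2
gripper_force: 60.2
```

Call:
play_rows:
  deltas:
    - {"x": 2.6,"y": 0,"z": -1.5,"roll": 0}
    - {"x": 5,"y": 0,"z": -3,"roll": 0}
    - {"x": 6,"y": 0,"z": -3,"roll": 0}
    - {"x": 6,"y": 0,"z": -4,"roll": 0}
    - {"x": 6,"y": 0,"z": -3,"roll": 0}

```text
time: 20.75
eef_pos: [562.9, -83.6, 68.6]
orientation: [3.119, 0.514, -2.995]
wrist_force: [3.5, -0.4, 5.3]
opening: 13.3
gripper_force: 60.0
```

Call:
play_rows:
  deltas:
    - {"x": 6,"y": 0,"z": -3,"roll": 0}
    - {"x": 6,"y": 0,"z": -4,"roll": 0}
    - {"x": 4,"y": 0,"z": -2,"roll": 0}
    - {"x": 2,"y": 0,"z": -1,"roll": 0}
    - {"x": 0,"y": 0,"z": 0,"roll": 0}

```text
time: 21.25
eef_pos: [542.5, -86.7, 68.6]
orientation: [3.119, 0.513, -2.995]
wrist_force: [-1.6, -0.3, 10.5]
opening: 12.7
gripper_force: 61.1
```

Call:
play_rows:
  deltas:
    - {"x": 0,"y": 0,"z": 0,"roll": 0}
    - {"x": 0,"y": 0,"z": 0,"roll": 0}
    - {"x": 0,"y": 0,"z": 0,"roll": 0}
    - {"x": 0,"y": 0,"z": 0,"roll": 0}
    - {"x": 0,"y": 0,"z": 0,"roll": 0}

```text
time: 21.75
eef_pos: [542.7, -86.7, 68.6]
orientation: [3.119, 0.513, -2.995]
wrist_force: [-2.3, -0.5, 9.2]
opening: 12.5
gripper_force: 61.1
```

```bash
python3 chk.py c2.png
```

```text
21.75 [542.65923071 -86.70995882  68.63390227] [ 3.11933441  0.51321543 -2.99547316] [-2.26681111 -0.49170639  9.21816266] 12.476331678343088 61.07997536659241
('yellow', 'top') [([342, 198, 10, 11, 54], [626.6, -47.3, 84.0])]
('blue', 'top') [([339, 179, 10, 9, 51], [671.8, -41.0, 84.0])]
('yellow', 'side') [([281, 239, 10, 3, 14], [622.6, -31.3, 84.0])]
('blue', 'side') [([260, 233, 10, 7, 59], [674.5, -33.2, 84.0])]
t proj dot/tip [343.5 181.8] [343.6 181.2]
[[241 242 243 246 239 115  65  98 115 100  80 166 245 244 243 242 243]
 [242 243 243 246 254 129  70  70  74  72  98 237 246 244 242 242 241]
 [242 243 244 247 229 109  72  75  82  77 148 249 247 244 242 242 242]
 [243 244 246 236 149  83  74  76  77  81 122 198 247 245 243 243 243]
 [242 246 234 167  86  72  81  78  79  80  86  99 208 245 243 242 241]
 [245 248 170  91  76  80  75  79  79  85  93  84 118 236 246 243 242]
 [248 218 112  64  64  77  78  80  80  81  92  91  82 180 244 242 242]
 [221 180  92  48  41  63  69  73  69  61  89  90  87 120 245 245 242]
 [174 175  79  47  47  44  48  49  42  53  92  97  92 106 245 244 
[... 840 characters left out ...]
253 241 156  88 102 106  91  86 106 154 202 227 244 252 254]
 [254 251 199  84  89  71  49  39  47  74  88  89 145 242 254 254 254]
 [254 242 123  88  79  59  32  23  24  52  84  89  88 231 254 254 254]
 [254 242 121  87  84  78  59  44  45  70  85  87  79 223 254 254 254]
 [254 241 109  81  75  59  60  58  63  75  87  75  67 193 251 254 254]
 [254 241 107  63  65  66  63  67  66  75  76  63  77 225 254 254 254]
 [254 243 138  84  64  70  65  66  66  64  65  74 131 222 252 254 254]
 [253 244 202 158 126 106 103 102  97 106 122 142 180 218 248 254 254]
 [252 239 217 228 225 197 188 189 184 195 224 224 216 230 251 254 254]
 [254 250 224 224 232 231 232 232 230 229 228 226 233 248 254 254 254]]
```

The numbers put the blue dot at about u=264.3 against the tip at 264.1 in the side view, and its lid centre at 343.6 against the tip at 343.2 in the top view. That is within about 1 mm, so I rest, release and back out along the handle axis.

Call:
play_rows:
  deltas:
    - {"x": 0,"y": 0,"z": 0,"roll": 0}
    - {"x": 0,"y": 0,"z": 0,"roll": 0}
    - {"x": 0,"y": 0,"z": 0,"roll": 0}
    - {"x": 0,"y": 0,"z": 0,"roll": 0}
    - {"x": 0,"y": 0,"z": 0,"roll": 0}

```text
time: 22.45
eef_pos: [542.6, -86.7, 68.6]
orientation: [3.119, 0.513, -2.995]
wrist_force: [-3.0, 0.2, 9.9]
opening: 12.8
gripper_force: 61.1
```

Call:
play_rows:
  deltas:
    - {"x": 0,"y": 0,"z": 0,"roll": 0}
    - {"x": 0,"y": 0,"z": 0,"roll": 0}
    - {"x": 0,"y": 0,"z": 0,"roll": 0}
    - {"x": 0,"y": 0,"z": 0,"roll": 0}
    - {"x": 0,"y": 0,"z": 0,"roll": 0}

```text
time: 22.95
eef_pos: [542.6, -86.7, 68.6]
orientation: [3.119, 0.513, -2.995]
wrist_force: [-2.0, -1.2, 8.9]
opening: 12.8
gripper_force: 61.1
```

Call:
play_rows:
  deltas:
    - {"x": 0,"y": 0,"z": 0,"roll": 0}
    - {"x": 0,"y": 0,"z": 0,"roll": 0}
    - {"x": 0,"y": 0,"z": 0,"roll": 0}
    - {"x": 0,"y": 0,"z": 0,"roll": 0}
    - {"x": 0,"y": 0,"z": 0,"roll": 0}
  grip: 0

```text
time: 23.45
eef_pos: [542.7, -86.5, 67.8]
orientation: [3.119, 0.512, -2.996]
wrist_force: [0.1, 0.2, 0.5]
opening: 43.0
gripper_force: 0.0
```

Call:
play_rows:
  deltas:
    - {"x": 0,"y": 0,"z": -10,"roll": 0}
    - {"x": 0,"y": 0,"z": -20,"roll": 0}
    - {"x": 0,"y": 0,"z": -25,"roll": 0}
    - {"x": 0,"y": 0,"z": -25,"roll": 0}
    - {"x": 0,"y": 0,"z": -20,"roll": 0}

```text
time: 23.95
eef_pos: [494.4, -96.2, 157.2]
orientation: [3.12, 0.514, -2.995]
wrist_force: [0.9, -1.1, -0.5]
opening: 42.6
gripper_force: 0.0
```

Call:
play_rows:
  deltas:
    - {"x": 0,"y": 0,"z": 0,"roll": 0}
    - {"x": 0,"y": 0,"z": 0,"roll": 0}
    - {"x": 0,"y": 0,"z": 0,"roll": 0}
    - {"x": 0,"y": 0,"z": 0,"roll": 0}
    - {"x": 0,"y": 0,"z": 0,"roll": 0}

```text
time: 24.45
eef_pos: [494.7, -95.7, 154.5]
orientation: [3.118, 0.512, -2.995]
wrist_force: [0.8, -0.4, -0.3]
opening: 42.6
gripper_force: 0.0
```

```bash
python3 chk.py c3.png | head -6
python3 - <<'E'
import cv2,numpy as np
from h import *
a=cv2.imread('pics/c3.png');d=snapshot('side')['image'][160:400,150:390,::-1]
cv2.imwrite('pics/f.png',np.vstack([cv2.resize(a,(480,240)),cv2.resize(d,(480,360))[:, :]]))
E
```

```text
24.45 [494.69669879 -95.74054936 154.45789368] [ 3.11836618  0.51180425 -2.99547328] [ 0.84548753 -0.41424112 -0.27882861] 42.57724050633919 0.0
('yellow', 'top') [([342, 199, 10, 10, 59], [625.8, -47.2, 84.0])]
('blue', 'top') [([339, 179, 10, 10, 51], [671.3, -41.0, 84.0])]
('yellow', 'side') [([281, 239, 10, 3, 13], [622.2, -31.3, 84.0])]
('blue', 'side') [([260, 233, 10, 7, 59], [674.5, -33.4, 84.0])]
t proj dot/tip [343.5 181.8] [343.6 181.2]
```

View pics/f.png

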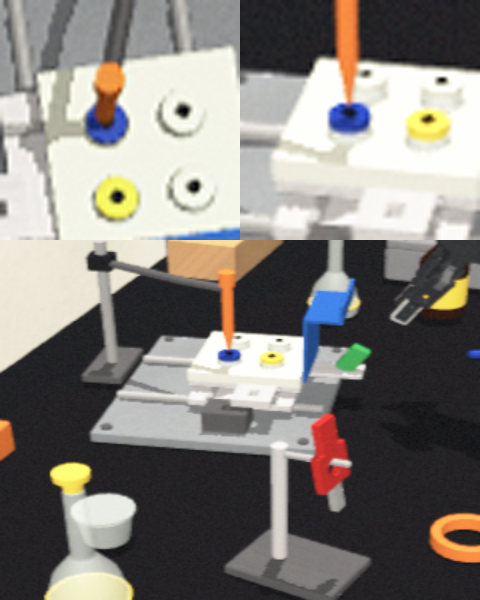

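The blue dot is under the tip, at (349,110) in the side crop. The pin hangs on the peg at (328,465), all four pots stand upright, and the gripper is clear of everything.

```bash
python3 -c "
from workcell import *
print(finish_job())"
```

```text
the job is handed in; nothing more can be done
None
```

I handed the job in: the pin hangs on the peg, the yellow dot rested under the probe tip for about 2 s, and the blue dot is now left there, with each dot within about 2 mm of the tip as measured and about 24.5 s used; no verdict came back.

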